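# Find the adapter that fits the balance plug and load the bucket

## Robot

A 6-joint arm with a two-finger parallel gripper is mounted at the origin on a cart in front of the work surface, level with it; the furniture and walls round the work are solid. World frame = base frame: x ahead of the robot, y to its left, z up, the work surface at z = 0. Lengths are in mm, angles in rad, forces in N, time in s.
With the tool pointing down it reaches from about 400 to 925 mm from the base axis. Payload 12.5 kg.
Tool frame: the origin (TCP) lies on the centre line of the jaws, within the pads' length; the fingertips stand 17 mm ahead of it and the grasp point (between the pads) lies 2 mm behind it; z points along the fingers, y is the line along which they close (so a half turn about z gives the same grasp; the last joint's range is limited). The gripper opens to 95 mm and grips with 3 to 60 N. Pads are 20 mm wide; open, the fingers measure 119 mm over their backs; the gripper's body (75 mm by 180 mm) begins 59 mm behind the grasp point.
Start: joints at [1.052, 0.491, 1.559, -0, 1.092, -0.106], TCP at [250.72, 572.525, 231.661] pointing down, gripper open.
Joint ranges: [-3.1, 3.1], [-0.84, 2.19], [0.05, 2.79], [-1.13, 4.28], [0.06, 2.93], [-2.69, 2.69]. Speed limits (rad/s): [2.22, 2.22, 2.79, 3.14, 3.14, 3.14].

## Interface

Orientations are given as [roll, pitch, yaw] about the fixed x, y, z axes, in that order (R = Rz(yaw) Ry(pitch) Rx(roll)).
In Python, from cell import env gives the robot as it stands.
- The arm moves only by the tool drive_tool, never from a script. Its argument "deltas" is text: rows parted by semicolons, each of 4 numbers parted by spaces: the shift along the world's x, y, z normalised to -1 to 1, where 1 is 100 mm, then the turn about the world's z normalised to -1 to 1, where 1 is 180 degrees. A call has 1 to 10 rows; each row shifts and turns the commanded pose from where the row before left it; what a row does not reach is not made up. A row lasts 1/12 s, in which the tool goes at most 41.7 mm and 7.16 degrees, less where a joint would pass 70% of its speed; a pose out of reach is approached as far as the arm can. A call with a number of a shift or a turn outside -1 to 1 is refused whole. A call with a gripper value outside its range is refused whole. "gripper" is the closure, from 0 (fully open) to 1 (shut), set as the call begins (left out, the last holds). The fingers move at their own pace and stop on an object; the grip force is fixed at half the most. Time passes only in rows, so rows that do not move let the fingers close. It gives the time, the measured TCP pose, the force, the opening and the grip force at its end, in the units of the state.
- env.state(): the state, without advancing time (a new reading comes with each control period).
- env.read_camera(name): name is "scene" or "side" or "wrist"; returns (picture, depth): 384x512x3 uint8, red, green, blue; 384x512 float32, mm along the optical axis (not along the pixel's ray), 0 where there is no reading.
- env.camera_params(name): a dict with "mtx" (3x3 intrinsics, pixels), "camera_from_world" (4x4, takes a point from world to camera coordinates); the wrist camera has in their place "mount" (4x4, takes a point from camera to tool coordinates, whose origin is the TCP and whose axes are the flange's). Camera axes: x right, y down, z forward; pixel columns grow to the right and rows downward; lengths in mm; the calibration is good to about 2 mm. A picture is of the moment at which its call begins: read the wrist's pose just before it. camera_params takes no time and is no camera call.
- env.job_done(): hands the job in; it is judged then, once.
The state is a dict: "t": time; "joints": joint angles; "qvel": joint speeds; "tau": joint torques, N m; "eef_pos": TCP position; "tcp_rot": TCP orientation; "ft_force": force on the tool from outside, world axes, zero at the start; "moment": the same for the moment, N m; "opening": opening from 0.0 (shut) to 1.0 (fully open); "grip_force": force on a finger pad.
Only numpy, scipy, OpenCV 4.12 (cv2) and the standard library are available. Lean on these libraries where they do the work, as an engineer would, in place of code of your own. Each camera call takes 0.05 s, during which the arm holds its last target. There are 200 camera calls.

## Task

The empty centrifuge bucket needs the steel balance plug, hung by its shoulder in the one tube adapter that fits it. Use the plug as a go/no-go gauge in the adapters in the grey stand, never forcing it (stay under 40 N): in the right one its thin part goes all the way in and its thick part stops at the bottom of the mouth; a smaller bore stops the thin part, a larger one swallows the thick part too. Leave the plug hanging in that adapter where it stands, then set the adapter, plug and all, gently and upright fully home in the bucket's well, leaving the other two adapters standing in their own wells and everything else undisturbed.

Things in the scene. Friction and masses are not known exactly. Their poses are not given: they have to be found in the camera images.
- plug: steel balance plug, about 100 g, standing tip down in its holder; origin at the tip, z up its axis. Upward from the tip: chamfered nose (8 mm wide at the tip, 2.5 mm long), thin part 13 mm in diameter up to 17 mm, square shoulder, thick part 16 mm in diameter from 17 to 30 mm, hexagon head 24 mm across flats from 30 to 48 mm.
- plug_head (a point): centre of the plug's hexagon head, on its axis, 39 mm above the tip (the head reaches from 9 mm below to 8.5 mm above this point). Two flats face along this frame's +y and -y, the others at 60 degree steps. Keep the fingertips above the underside of the head, or they meet the adapter's rim (32 mm wide) before the plug is in.
- plug_tip (a point): centre of the plug's tip. Its depth below an adapter's rim when the plug stops shows the bore: 6 to 8 mm, bore too small; 23 mm, it fits (shoulder on the bottom of the mouth); 30 mm, too large (head on the rim). Held off centre, nose or shoulder can also catch on the edge of a bore that they would pass: trust a stop only after working the plug 1 to 3 mm about under light load, or letting it go.
- holder_top (a point): centre of the upper end of the plug's holder, a fixed slim black post 24 mm wide and 42 mm tall on a disc foot 56 mm wide and 8 mm thick; the plug's head rests on this end, its tip 30 mm below.
- stand: fixed grey plastic stand, 64 x 184 mm, 30 mm high, with three wells 35 mm wide and 24 mm deep in a row along its y axis, at y = -58, 0 and +58 mm; origin at the centre of its underside, on the table. Any adapter may stand in any well.
- bucket: empty centrifuge bucket: fixed round aluminium cup, 52 mm in diameter, 44 mm high, with two trunnion pins at its sides along its y (71 mm over the pins); origin at the centre of its underside, on the table
- bucket_floor (a point): centre of the flat floor of the bucket's well, 20 mm above the table. The well is 35 mm wide and 24 mm deep; a seated adapter's centre stands 30 mm above this point and 36 mm of it rises above the bucket's rim.
- petri_dish: bystander: covered petri dish, 59 mm across, 14 mm high; origin under its centre
- timer: bystander: white square timer, 62 x 62 x 20 mm; origin under its centre
- chamber_case: bystander: dark flat case, 52 x 94 x 20 mm; origin under its centre
- adapter_1_mid (a point): centre of one of the three tube adapters, half-way up on its axis: white plastic, 32 mm outside, 60 mm tall, about 70 g; rim 30 mm above this point, foot 30 mm below. It stands in a well of the stand, foot 6 mm above the table, with 1 to 1.5 mm of play; 36 mm rise above the stand: grasp it there, across the outside.
- adapter_1: the same adapter; origin at the centre of its foot. All three look alike and have a mouth 20 mm wide and 6 mm deep; from there a narrower straight bore runs to the foot. One has a bore under 13 mm, one over 16 mm, one between, the right one; nothing outside shows which is which.
- adapter_2_mid (a point): centre of one of the three tube adapters, half-way up on its axis: white plastic, 32 mm outside, 60 mm tall, about 70 g; rim 30 mm above this point, foot 30 mm below. It stands in a well of the stand, foot 6 mm above the table, with 1 to 1.5 mm of play; 36 mm rise above the stand: grasp it there, across the outside.
- adapter_2: the same adapter; origin at the centre of its foot. All three look alike and have a mouth 20 mm wide and 6 mm deep; from there a narrower straight bore runs to the foot. One has a bore under 13 mm, one over 16 mm, one between, the right one; nothing outside shows which is which.
- adapter_3_mid (a point): centre of one of the three tube adapters, half-way up on its axis: white plastic, 32 mm outside, 60 mm tall, about 70 g; rim 30 mm above this point, foot 30 mm below. It stands in a well of the stand, foot 6 mm above the table, with 1 to 1.5 mm of play; 36 mm rise above the stand: grasp it there, across the outside.
- adapter_3: the same adapter; origin at the centre of its foot. All three look alike and have a mouth 20 mm wide and 6 mm deep; from there a narrower straight bore runs to the foot. One has a bore under 13 mm, one over 16 mm, one between, the right one; nothing outside shows which is which.
There are look-alikes about, which are no part of the job. Leave any green or red look-alike of the adapter_3 alone.

How it is judged:
By the outcome, as a careful person would: the job done as asked, in the order asked, and still so for the second after the job is handed in, with the robot touching nothing.
It also fails if it takes over 72 s, if anything falls off the work surface, if the arm or the gripper's body presses on something with over 40 N, if the wrist force passes 120 N, or if a joint passes its speed limit or range.

## Working session

There is one attempt and no reset: what is moved stays moved. The work goes in short steps, Python scripts to look and compute and a tool call to move; the robot and the scene stay as the last step left them, time stands still between calls to the robot, and variables do not carry over. Pictures are saved under pics/ and viewed, at most 10 in all, crops included, and the job is handed in when it is done.

Besides the shell and the picture viewer there is one more tool, called after ">>>" as name(argument=value, ...) on one line, values as JSON. drive_tool: Moves the arm, as the interface text tells. Its arguments: {"type":"object","properties":{"deltas":{"type":"string"},"gripper":{"type":"number"}},"required":["deltas"]}

```bash
mkdir -p pics; cat > h.py <<'E'
from cell import env
import numpy as np, cv2
def save(n,img): cv2.imwrite(f'pics/{n}.png',img[:,:,::-1])
def grab(name):
    p=env.camera_params(name); s=env.state(); im,d=env.read_camera(name)
    K=np.array(p['mtx'])
    if name=='wrist':
        from scipy.spatial.transform import Rotation as R
        T=np.eye(4);T[:3,:3]=R.from_euler('xyz',s['tcp_rot']).as_matrix();T[:3,3]=s['eef_pos']
        W=T@np.array(p['mount'])
    else: W=np.linalg.inv(np.array(p['camera_from_world']))
    return im,d,K,W
def ray(u,v,z,K,W):
    r=W[:3,:3]@np.linalg.inv(K)@np.array([u,v,1.]); return W[:3,3]+r*(z-W[2,3])/r[2]
def cloud(d,K,W):
    v,u=np.indices(d.shape); c=np.stack([(u-K[0,2])/K[0,0]*d,(v-K[1,2])/K[1,1]*d,d],-1)
    return c@W[:3,:3].T+W[:3,3]
E
python3 - <<'E'
from h import *
ims=[]
for n in('scene','side'):
    im,d,K,W=grab(n); ims.append(im); np.savez(f'{n}.npz',im=im,d=d,K=K,W=W); print(n,W.round(2).tolist())
    save(n,im)
print(env.state())
E
```

```text
scene [[-0.94, -0.25, 0.24, 354.16], [-0.35, 0.69, -0.63, 705.4], [-0.01, -0.68, -0.74, 703.94], [0.0, 0.0, 0.0, 1.0]]
side [[0.35, -0.63, 0.69, -36.96], [-0.94, -0.22, 0.28, -57.45], [-0.02, -0.74, -0.67, 638.3], [0.0, 0.0, 0.0, 1.0]]
{'t': 0.1, 'joints': array([ 1.05239762e+00,  4.91444499e-01,  1.55939397e+00, -8.34656065e-07,
        1.09166062e+00, -1.05582829e-01]), 'qvel': array([ 0.00203537, -0.00125007, -0.00252546, -0.00067209,  0.0002871 ,
       -0.00054284]), 'tau': array([ 3.73637871e-03, -6.13622618e+01, -2.58615392e+01,  6.93894457e-02,
        4.69638035e-02, -9.34253967e-05]), 'eef_pos': array([250.61751187, 572.3419185 , 231.15232291]), 'tcp_rot': array([-3.14069119e+00, -9.47897554e-05,  2.72877712e+00]), 'ft_force': array([-0.80768124,  0.26194394, -0.3053158 ]), 'moment': array([-0.00902237, -0.06819608,  0.00066252]), 'grip_force': 0.0, 'opening': 1.0003515465511914}
```

View pics/scene.png

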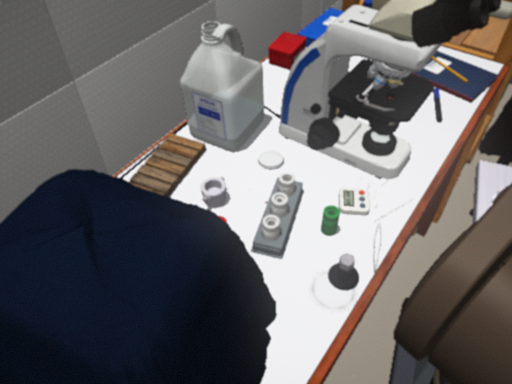

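View pics/side.png

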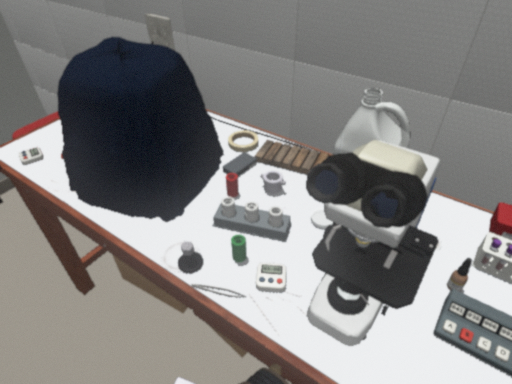

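Scene view: three white adapters stand in the grey stand at about (270,223), (279,203) and (287,182). The bucket is at (214,190), the plug's head on its black holder at (347,262), and the timer at (354,200). Look-alikes: the green one at (330,220) and the red one at (220,220), both left alone. The petri dish at (271,159) and the drawn ring at (334,290) could also be confused with parts. In the side view the adapters are at (228,207), (252,211) and (275,215), the plug at (187,248) and the bucket at (273,183).

```bash
python3 - <<'E'
from h import *
o=[]
for n,pts in(('scene',[('a',270,219,66),('b',279,198,66),('c',287,178,66),('bucket',213,186,44),('plug',347,259,60),('green',330,211,60),('dish',271,157,14),('timer',354,200,20)]),('side',[('a',228,201,66),('b',252,206,66),('c',275,211,66),('bucket',273,178,44),('plug',187,245,60),('green',238,240,60),('red',232,178,60),('dish',321,218,14),('case',240,163,20),('timer',271,276,20)])):
    z=np.load(n+'.npz'); P=cloud(z['d'],z['K'],z['W'])
    for k,u,v,h in pts: print(n,k,ray(u,v,h,z['K'],z['W']).round(0)[:2],P[v,u].round(0))
    x0,y0,w,h=(170,140,200,150) if n=='scene' else (150,130,180,170)
    o.append(cv2.resize(z['im'][y0:y0+h,x0:x0+w],None,fx=400/w,fy=400/w,interpolation=cv2.INTER_CUBIC)[:400])
H=max(i.shape[0] for i in o); save('crop',np.hstack([np.pad(i,((0,H-i.shape[0]),(0,0),(0,0))) for i in o]))
E
```

```text
scene a [521. 217.] [523. 213.  60.]
scene b [522. 163.] [524. 157.  59.]
scene c [524. 107.] [527.  97.  55.]
scene bucket [664. 158.] [675. 140.  22.]
scene plug [369. 251.] [369. 250.  58.]
scene green [423. 156.] [424. 146.  48.]
scene dish [592.   7.] [592.   6.  13.]
scene timer [389.  77.] [389.  76.  18.]
side a [515. 220.] [526. 225.  55.]
side b [518. 161.] [529. 166.  54.]
side c [520. 106.] [533. 110.  52.]
side bucket [655. 155.] [684. 164.  19.]
side plug [368. 250.] [368. 251.  59.]
side green [417. 155.] [427. 160.  47.]
side red [603. 247.] [617. 254.  47.]
side dish [584.  10.] [585.  10.  13.]
side case [716. 273.] [718. 274.  18.]
side timer [381.  69.] [383.  70.  17.]
```

View pics/crop.png

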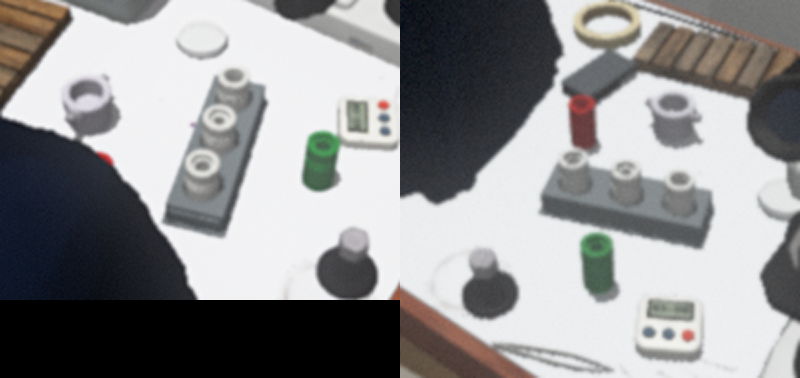

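Close crop: it confirms three white adapters in the stand, the steel hex head on the black post, and the grey bucket with pins. The green and red look-alikes are separate from these. Next I check the wrist mount and what the dark shape is.

```bash
python3 - <<'E'
from h import *
print(np.array(env.camera_params('wrist')['mount']).round(3), np.array(env.camera_params('wrist')['mtx']).round(0).tolist())
for n,pts in(('scene',[(100,250),(200,300),(250,300)]),('side',[(130,80),(100,170),(190,170)])):
    z=np.load(n+'.npz'); P=cloud(z['d'],z['K'],z['W'])
    for u,v in pts: print(n,P[v,u].round(0))
E
```

```text
[[-1.00000e-03 -9.56000e-01 -2.93000e-01  8.29930e+01]
 [ 1.00000e+00 -1.00000e-03  0.00000e+00 -1.69000e-01]
 [-0.00000e+00 -2.93000e-01  9.56000e-01 -1.52851e+02]
 [ 0.00000e+00  0.00000e+00  0.00000e+00  1.00000e+00]] [[276.0, 0.0, 252.0], [0.0, 276.0, 194.0], [0.0, 0.0, 1.0]]
scene [595. 521. 340.]
scene [493. 517. 296.]
scene [470. 442. 182.]
side [541. 436. 320.]
side [458. 519. 123.]
side [582. 354.  74.]
```

```bash
python3 - <<'E'
from h import *
A=[]
for n in('scene','side'):
    z=np.load(n+'.npz'); P=cloud(z['d'],z['K'],z['W']); im=z['im'].astype(int)
    m=(im.sum(2)<130)&(z['d']>0)&(P[...,2]>15)&(P[...,2]<420)&(P[...,0]>300)&(P[...,0]<760)&(P[...,1]>280)&(P[...,1]<800)
    A.append(P[m])
A=np.concatenate(A)
for a in range(0,400,50):
    s=A[(A[:,2]>=a)&(A[:,2]<a+50)]
    if len(s)>20: print(a,len(s),np.percentile(s[:,:2],[1,99],axis=0).round(0).tolist())
E
```

```text
0 366 [[446.0, 369.0], [470.0, 572.0]]
50 1949 [[449.0, 345.0], [718.0, 562.0]]
100 3390 [[454.0, 350.0], [729.0, 571.0]]
150 4876 [[459.0, 361.0], [711.0, 632.0]]
200 6695 [[469.0, 374.0], [703.0, 634.0]]
250 9760 [[482.0, 388.0], [693.0, 627.0]]
300 36595 [[494.0, 412.0], [712.0, 618.0]]
350 2681 [[601.0, 511.0], [680.0, 565.0]]
```

>>> drive_tool(deltas="0.05 -0.39 0 0;0.05 -0.39 0 0;0.05 -0.39 0 0;0.17 -0.34 -0.1 0;0.17 -0.34 -0.1 0;0.17 -0.34 -0.1 0;0.17 -0.34 -0.1 0;0.17 -0.34 -0.1 0;0.17 -0.34 -0.1 0;0 0 0 0", gripper=0)

```text
t: 0.93
eef_pos: [369.2, 247.0, 170.2]
tcp_rot: [-3.139, -0.001, 2.724]
ft_force: [-0.4, -0.1, -0.7]
opening: 0.999
grip_force: 0.0
```

```bash
python3 - <<'E'
from h import *
s=env.state(); print(s['t'],s['eef_pos'],s['tcp_rot'],s['joints'],s['ft_force'])
im,d,K,W=grab('wrist'); np.savez('w1.npz',im=im,d=d,K=K,W=W)
P=cloud(d,K,W); m=(P[...,2]>52)&(P[...,2]<70)&(np.hypot(P[...,0]-369,P[...,1]-250)<40)
print(m.sum(),np.median(P[m],axis=0))
c,=[max(cv2.findContours(m.astype('uint8'),0,1)[0],key=cv2.contourArea)]
w=np.array([ray(u,v,59.5,K,W)[:2] for u,v in c[:,0]]).astype('float32')
print(cv2.minAreaRect(w), cv2.minEnclosingCircle(w))
hull=cv2.convexHull(w)[:,0]; 
for a in range(0,180,5):
    n=np.array([np.cos(np.radians(a)),np.sin(np.radians(a))]); p=hull@n; print(a,round(float(np.ptp(p)),1),end='; ')
u,v=c[:,0].mean(0).astype(int); print(u,v)
save('w1',cv2.resize(im[max(0,v-75):v+75,u-100:u+100],(800,600),interpolation=cv2.INTER_CUBIC))
E
```

```text
0.9333 [369.20194006 246.97122089 170.18562951] [-3.13928229e+00 -1.17255559e-03  2.72441469e+00] [ 4.41021709e-01  3.26040364e-01  2.05529558e+00 -9.02101536e-04
  7.62771704e-01 -7.11945072e-01] [-0.4000769  -0.09575639 -0.66943195]
512 [368.83535984 250.1246881   59.24263719]
((368.9090576171875, 250.15609741210938), (26.44269371032715, 25.585012435913086), 54.13783645629883) ((368.679443359375, 250.0774688720703), 14.0501708984375)
0 27.7; 5 27.2; 10 26.5; 15 25.6; 20 25.0; 25 25.1; 30 25.8; 35 26.3; 40 26.6; 45 26.7; 50 26.7; 55 26.4; 60 25.9; 65 25.2; 70 24.9; 75 24.5; 80 24.4; 85 24.5; 90 25.4; 95 26.2; 100 26.8; 105 27.2; 110 27.5; 115 27.6; 120 27.5; 125 27.2; 130 26.7; 135 26.0; 140 25.6; 145 25.7; 150 26.5; 155 27.1; 160 27.6; 165 28.0; 170 28.1; 175 28.0; 255 194
```

View pics/w1.png

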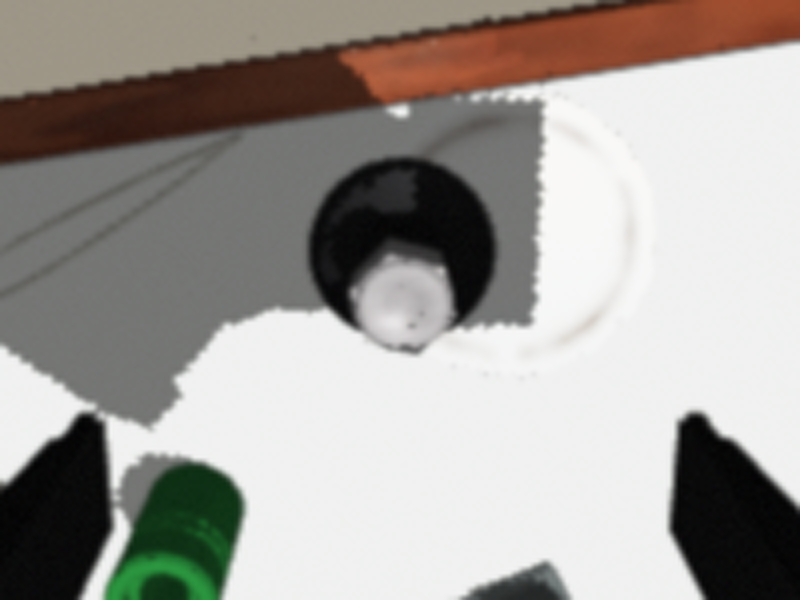

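The plug's head is centred at (255,194) in the wrist image, at world (368.8, 250.1). Its flats face 21, 81 and 141 degrees, so I turn to close along 21 degrees.

>>> drive_tool(deltas="0 0.01 -0.1 -0.036;0 0.01 -0.1 -0.036;0 0.01 -0.1 -0.036;0 0 -0.1 -0.036;0 0 -0.1 -0.036;0 0 -0.1 -0.036;0 0 -0.1 -0.034;0 0 -0.2 0;0 0 -0.15 0;0 0 -0.04 0")

```text
t: 1.82
eef_pos: [366.8, 255.0, 61.1]
tcp_rot: [-3.139, 0.0, 1.944]
ft_force: [-0.2, 1.6, 0.1]
opening: 0.999
grip_force: 0.0
```

>>> drive_tool(deltas="0 0 0 0;0 0 0 0;0 0 0 0;0 0 0 0;0 0 0 0;0 0 0 0", gripper=1)

```text
t: 2.32
eef_pos: [367.9, 254.6, 63.1]
tcp_rot: [3.141, -0.0, 1.943]
ft_force: [-0.1, -0.4, -0.1]
opening: 0.635
grip_force: 0.0
```

>>> drive_tool(deltas="0.01 -0.045 -0.02 0;0 0 0 0;0 0 0 0;0 0 0 0", gripper=0.5)

```text
t: 2.65
eef_pos: [368.8, 249.9, 60.6]
tcp_rot: [-3.142, -0.0, 1.943]
ft_force: [0.2, -0.1, 1.1]
opening: 0.503
grip_force: 0.0
```

>>> drive_tool(deltas="0 0 0 0;0 0 0 0;0 0 0 0;0 0 0 0;0 0 0 0;0 0 0 0;0 0 0 0;0 0 0 0", gripper=1)

```text
t: 3.32
eef_pos: [368.7, 250.1, 60.7]
tcp_rot: [3.141, -0.0, 1.943]
ft_force: [0.5, 0.5, 0.2]
opening: 0.25
grip_force: 30.0
```

>>> drive_tool(deltas="0 0 0.15 0;0 0 0.3 0;0 0 0.4 0;0.25 -0.27 0.15 -0.02;0.25 -0.27 0.15 -0.02;0.25 -0.27 0.15 -0.02;0.25 -0.27 0 -0.02;0.25 -0.27 0 -0.02;0.25 -0.25 0 -0.018;0 0 0 0")

```text
t: 4.15
eef_pos: [522.3, 86.3, 190.5]
tcp_rot: [3.139, 0.001, 1.566]
ft_force: [-0.8, 0.2, -1.4]
opening: 0.246
grip_force: 30.0
```

```bash
cat > ad.py <<'E'
from h import *
import sys
from scipy.optimize import least_squares
s=env.state(); print(s['t'],s['eef_pos'].round(1),s['tcp_rot'].round(3),s['opening'],s['grip_force'],s['ft_force'].round(1))
im,d,K,W=grab('wrist'); np.savez(sys.argv[1]+'.npz',im=im,d=d,K=K,W=W); save(sys.argv[1],im)
P=cloud(d,K,W); g=im.astype(int); wh=(g.min(2)>90)&(np.ptp(g,axis=2)<45)
for x,y in [(520,219),(520,162),(522,107)]:
    m=(P[...,2]>58)&(P[...,2]<74)&(np.hypot(P[...,0]-x,P[...,1]-y)<24)&wh
    if m.sum()<30: print('none',x,y); continue
    c=max(cv2.findContours(m.astype('uint8'),0,1)[0],key=cv2.contourArea)
    w=np.array([ray(u,v,66,K,W)[:2] for u,v in cv2.convexHull(c)[:,0]])
    f=least_squares(lambda p:np.hypot(w[:,0]-p[0],w[:,1]-p[1])-p[2],[x,y,16],loss='soft_l1')
    print(m.sum(),f.x.round(1),np.abs(f.fun).max().round(1),'z',np.median(P[m][:,2]).round(1))
E
python3 ad.py w2
```

```text
4.15 [522.3  86.3 190.5] [3.139e+00 1.000e-03 1.566e+00] 0.24636684401450049 29.99988082156051 [-0.8  0.2 -1.4]
845 [519.1 219.8  15.8] 0.2 z 65.2
759 [522.3 162.   15.8] 0.1 z 65.0
425 [526.4 106.   15.5] 3.0 z 65.2
```

View pics/w2.png

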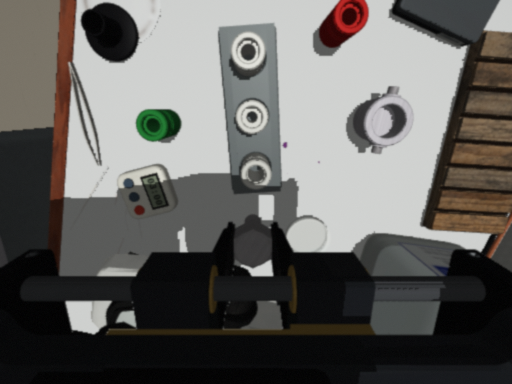

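The three adapter rims show at (249,51), (252,117) and (257,172), measured at (519,220), (522,162) and about (525,104). The bucket is at (387,120) and the plug is held in the jaws at the bottom. I start with the middle adapter.

>>> drive_tool(deltas="0 0.25 -0.1 0;0 0.35 -0.2 0;0 0.157 -0.3 0;0 0 -0.105 0;0 0 0 0;0 0 -0.03 0;0 0 -0.03 0;0 0 -0.03 0;0 0 0 0")

```text
t: 4.95
eef_pos: [518.9, 165.2, 111.5]
tcp_rot: [3.141, -0.0, 1.572]
ft_force: [0.6, 0.5, -1.4]
opening: 0.248
grip_force: 30.0
```

```bash
python3 - <<'E'
from h import *
z=np.load('w2.npz'); d,K,W,im=z['d'],z['K'],z['W'],z['im']; P=cloud(d,K,W)
m=(P[...,2]>40)&(P[...,2]<50)&(np.hypot(P[...,0]-660,P[...,1]-157)<35)
print(m.sum(),np.median(P[m],axis=0).round(1))
c=max(cv2.findContours(m.astype('uint8'),0,1)[0],key=cv2.contourArea); w=np.array([ray(u,v,44,K,W)[:2] for u,v in c[:,0]]).astype('float32')
r=cv2.fitEllipse(w); print(r)
mm=P[m]; f=np.linalg.lstsq(np.c_[2*mm[:,:2],np.ones(len(mm))],(mm[:,:2]**2).sum(1),rcond=None)[0]; print(f[:2],np.sqrt(f[2]+(f[:2]**2).sum()))
fl=(P[...,2]>14)&(P[...,2]<26)&(np.hypot(P[...,0]-660,P[...,1]-157)<14); print(fl.sum(),np.median(P[fl],axis=0))
s=env.state(); print(s['eef_pos'],s['ft_force'],s['t'])
E
```

```text
1179 [666.3 157.5  43.4]
((665.3955688476562, 156.35275268554688), (51.193172454833984, 51.92593765258789), 173.32293701171875)
[665.71766546 156.39710706] 22.097530866176992
226 [666.19788788 156.46067903  19.59433952]
[518.91025059 165.17123291 111.52975554] [ 0.58706347  0.45390498 -1.39540611] 4.95
```

>>> drive_tool(deltas="0.034 -0.032 0 0;0 0 0 0;0 0 0 0")

```text
t: 5.2
eef_pos: [522.5, 162.2, 111.5]
tcp_rot: [3.141, -0.0, 1.572]
ft_force: [0.1, -0.1, -1.2]
opening: 0.249
grip_force: 30.0
```

Next I lower in small steps, watching the force.

>>> drive_tool(deltas="0 0 -0.02 0;0 0 -0.02 0;0 0 -0.01 0;0 0 0 0")

```text
t: 5.53
eef_pos: [522.3, 162.6, 106.4]
tcp_rot: [3.141, -0.0, 1.573]
ft_force: [-0.7, 1.0, 4.1]
opening: 0.25
grip_force: 30.0
```

>>> drive_tool(deltas="0 0 -0.01 0;0 0 0 0")

```text
t: 5.7
eef_pos: [522.5, 162.7, 106.1]
tcp_rot: [3.14, -0.0, 1.573]
ft_force: [-2.3, -0.1, 12.6]
opening: 0.251
grip_force: 30.0
```

>>> drive_tool(deltas="0.01 0 0 0;0 0.01 0 0;-0.02 0 0 0;0 -0.02 0 0;0.02 0 0 0;0 0 0 0")

```text
t: 6.2
eef_pos: [523.7, 161.8, 106.3]
tcp_rot: [3.14, -0.001, 1.573]
ft_force: [-3.3, 2.3, 12.7]
opening: 0.249
grip_force: 30.0
```

>>> drive_tool(deltas="0 0 0 0;0 -0.015 0 0;-0.02 0 0 0;-0.02 0 0 0;0 0.02 0 0;0 0.02 0 0;0.02 0 0 0;0 0 0 0")

```text
t: 6.87
eef_pos: [522.1, 164.0, 106.3]
tcp_rot: [3.139, 0.0, 1.573]
ft_force: [-0.4, -2.8, 11.8]
opening: 0.248
grip_force: 30.0
```

A stop at about 8 mm, unmoved by working it about, means this bore is too small. Next is the adapter at (519,220).

>>> drive_tool(deltas="0 0 0.08 0;0 0 0.1 0;-0.01 0.2 0 0;-0.01 0.2 0 0;-0.01 0.158 0 0;0 0 -0.05 0;0 0 -0.03 0;0 0 0 0")

```text
t: 7.53
eef_pos: [517.7, 219.4, 114.6]
tcp_rot: [-3.141, 0.0, 1.573]
ft_force: [-0.1, -0.3, -1.3]
opening: 0.25
grip_force: 30.0
```

>>> drive_tool(deltas="0.014 0.004 -0.01 0;0 0 -0.03 0;0 0 -0.02 0;0 0 -0.02 0;0 0 -0.01 0;0 0 0 0")

```text
t: 8.03
eef_pos: [519.4, 220.1, 105.9]
tcp_rot: [-3.141, 0.0, 1.573]
ft_force: [0.6, -0.1, -1.1]
opening: 0.249
grip_force: 30.0
```

>>> drive_tool(deltas="0 0 -0.02 0;0 0 -0.02 0;0 0 -0.02 0;0 0 -0.02 0;0 0 -0.02 0;0 0 0 0")

```text
t: 8.53
eef_pos: [519.4, 220.2, 95.7]
tcp_rot: [-3.141, 0.0, 1.573]
ft_force: [0.1, 0.9, -2.0]
opening: 0.248
grip_force: 30.0
```

>>> drive_tool(deltas="0 0 -0.02 0;0 0 -0.01 0;0 0 -0.01 0;0 0 -0.01 0;0 0 0 0")

```text
t: 8.95
eef_pos: [519.7, 220.3, 91.6]
tcp_rot: [3.141, -0.0, 1.573]
ft_force: [-0.9, 0.6, 4.6]
opening: 0.246
grip_force: 30.0
```

>>> drive_tool(deltas="0.01 0 -0.005 0;0 0.01 0 0;-0.01 0 0 0;-0.015 0 0 0;0 -0.01 0 0;0 -0.015 0 0;0.015 0 0 0;0.01 0 0 0;0 0 0 0")

```text
t: 9.7
eef_pos: [520.7, 219.1, 91.6]
tcp_rot: [3.141, -0.001, 1.572]
ft_force: [-4.2, 2.3, 9.7]
opening: 0.255
grip_force: 30.0
```

>>> drive_tool(deltas="-0.01 0.01 0.005 0;0 0 0 0")

```text
t: 9.87
eef_pos: [519.6, 220.0, 91.6]
tcp_rot: [3.141, -0.0, 1.573]
ft_force: [-1.8, 0.9, 5.9]
opening: 0.248
grip_force: 30.0
```

>>> drive_tool(deltas="0 0 0 0;0 0 0 0;0 0 0 0;0 0 0 0;0 0 0 0", gripper=0.5)

```text
t: 10.28
eef_pos: [519.5, 219.6, 91.0]
tcp_rot: [-3.141, 0.0, 1.573]
ft_force: [-0.7, 0.4, 0.3]
opening: 0.492
grip_force: 0.0
```

>>> drive_tool(deltas="0 0 0.2 0;0 -0.1 0.4 0;0 -0.25 0.3 0;0 -0.3 0.2 0;0 -0.3 0.1 0;0 -0.2 0 0;0 0 0 0")

```text
t: 10.87
eef_pos: [519.7, 101.9, 212.0]
tcp_rot: [3.14, 0.0, 1.57]
ft_force: [-0.1, -0.7, 0.6]
opening: 0.502
grip_force: 0.0
```

```bash
python3 ad.py w3; python3 - <<'E'
from h import *
z=np.load('w3.npz'); d,K,W,im=z['d'],z['K'],z['W'],z['im']; P=cloud(d,K,W)
m=(P[...,2]>76)&(P[...,2]<110)&(np.hypot(P[...,0]-519,P[...,1]-220)<24)
print(m.sum(),np.median(P[m],axis=0),np.percentile(P[m][:,2],[5,50,95]))
n=(P[...,2]>60)&(P[...,2]<70)&(np.hypot(P[...,0]-519,P[...,1]-220)<18); print(n.sum(),np.median(P[n],axis=0))
v,u=np.argwhere(m).mean(0).astype(int); print(u,v)
save('w3c',cv2.resize(im[max(0,v-60):v+60,u-80:u+80],(640,480),interpolation=cv2.INTER_CUBIC))
E
```

```text
10.8667 [519.7 101.9 212. ] [3.14 0.   1.57] 0.5016231766528123 0.0 [-0.1 -0.7  0.6]
113 [520.8 219.6  14.5] 1.0 z 65.5
634 [522.3 162.1  15.8] 0.2 z 65.0
194 [526.8 107.6  14.3] 5.7 z 65.2
678 [519.66020522 219.1182784   90.33958318] [88.44099666 90.33958318 91.75315903]
191 [517.61378662 210.90173629  65.54069153]
251 69
```

View pics/w3c.png

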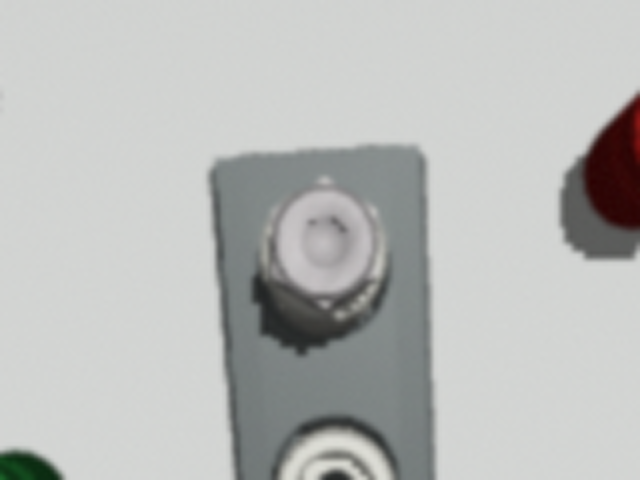

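The view, centred on (251,69) in the wrist image, shows the plug hanging upright in the far adapter. Its head top is at z = 90.3. A fit predicts 91 and a bore too large predicts 84, so this is the right one. Next I grasp the adapter.

>>> drive_tool(deltas="0 0.2 0 0;0 0.3 0 0;0 0.35 -0.1 0;0 0.25 -0.2 0;0 0.075 -0.3 0;0 0 -0.3 0;0 0 -0.2 0;0 0 0 0", gripper=0.3)

```text
t: 11.58
eef_pos: [517.3, 222.9, 97.0]
tcp_rot: [-3.135, 0.002, 1.574]
ft_force: [-0.3, 0.1, -0.6]
opening: 0.7
grip_force: 0.0
```

>>> drive_tool(deltas="0.02 -0.03 0 0;0 0 0 0;0 0 -0.15 0;0 0 -0.15 0;0 0 -0.12 0;0 0 -0.03 0;0 0 0 0;0 0 0 0")

```text
t: 12.25
eef_pos: [522.1, 219.3, 57.4]
tcp_rot: [3.14, -0.0, 1.572]
ft_force: [0.1, 0.7, -0.2]
opening: 0.701
grip_force: 0.0
```

>>> drive_tool(deltas="-0.026 0.004 -0.048 0;0 0 0 0;0 0 0 0")

```text
t: 12.5
eef_pos: [518.9, 219.7, 51.7]
tcp_rot: [3.141, -0.0, 1.573]
ft_force: [0.2, 0.3, 0.7]
opening: 0.703
grip_force: 0.0
```

>>> drive_tool(deltas="0 0 0 0;0 0 0 0;0 0 0 0;0 0 0 0;0 0 0 0;0 0 0 0;0 0 0 0", gripper=1)

```text
t: 13.08
eef_pos: [519.0, 219.6, 51.4]
tcp_rot: [3.141, -0.0, 1.573]
ft_force: [0.8, -1.3, 0.1]
opening: 0.344
grip_force: 30.0
```

>>> drive_tool(deltas="0 0 0.05 0;0 0 0.12 0;0 0 0.2 0;0 0 0.22 0;0.05 -0.02 0.05 0;0.15 -0.065 0 0;0.25 -0.108 0 0;0.3 -0.13 0 0;0.3 -0.13 0 0;0.2 -0.087 0 0")

```text
t: 13.92
eef_pos: [646.4, 164.1, 114.7]
tcp_rot: [3.141, 0.0, 1.572]
ft_force: [-0.1, 0.0, -2.2]
opening: 0.335
grip_force: 30.0
```

>>> drive_tool(deltas="0.14 -0.06 0 0;0.06 -0.03 0 0;0 0 0 0;0 0 0 0")

```text
t: 14.25
eef_pos: [663.2, 156.6, 114.6]
tcp_rot: [-3.14, 0.0, 1.572]
ft_force: [-1.2, -0.5, -1.4]
opening: 0.336
grip_force: 30.0
```

```bash
python3 - <<'E'
from h import *
s=env.state(); print(s['t'],s['eef_pos'].round(1),s['tcp_rot'].round(3),s['opening'],s['grip_force'],s['ft_force'].round(1))
im,d,K,W=grab('wrist'); np.savez('w4.npz',im=im,d=d,K=K,W=W); save('w4',im)
P=cloud(d,K,W); t=s['eef_pos']
m=(P[...,2]>t[2]+30)&(P[...,2]<t[2]+50)&(np.hypot(P[...,0]-t[0],P[...,1]-t[1])<20)&(im.min(2)>60)
print('head',m.sum(),np.median(P[m],axis=0).round(1))
im,d,K,W=grab('side'); np.savez('s4.npz',im=im,d=d,K=K,W=W); im2,d2,K2,W2=grab('scene'); 
def cr(i,K,W):
    q=np.linalg.inv(W)@np.array([t[0],t[1],60,1]);u,v=(K@(q[:3]/q[2]))[:2].astype(int); u=max(60,u);v=max(60,v)
    return cv2.resize(i[v-60:v+60,u-60:u+60],(400,400),interpolation=cv2.INTER_CUBIC)
save('c4',np.hstack([cr(im,K,W),cr(im2,K2,W2)]))
E
```

```text
14.25 [663.2 156.6 114.6] [-3.14   0.     1.572] 0.3364570422103713 29.999811651650816 [-1.2 -0.5 -1.4]
head 654 [663.1 164.8 153.5]
```

View pics/w4.png

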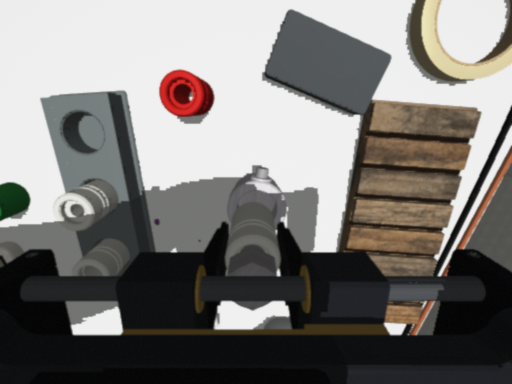

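View pics/c4.png

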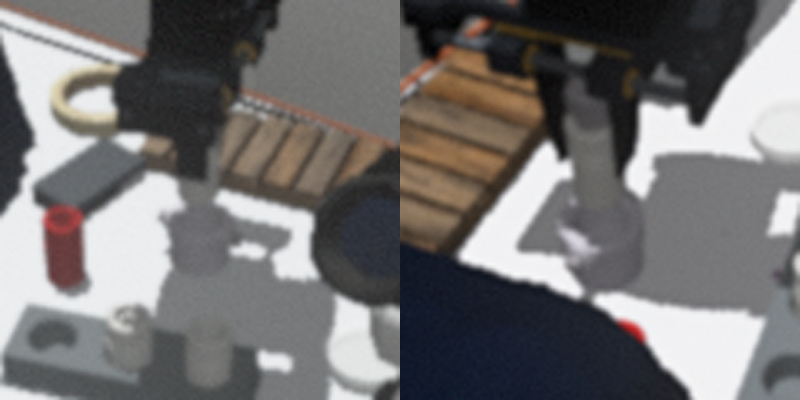

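The wrist view shows the adapter, plug in it, held upright over the bucket at about (255,205). The empty well is at (82,131), and the other two adapters still stand in the stand. The outside views agree. Next I check the adapter's offset in the jaws against the bucket.

```bash
python3 - <<'E'
from h import *
from scipy.optimize import least_squares
z=np.load('w4.npz'); P=cloud(z['d'],z['K'],z['W']); im=z['im']
def circ(q,r):
    f=least_squares(lambda p:np.hypot(q[:,0]-p[0],q[:,1]-p[1])-r,[663,157],loss='soft_l1'); return f.x.round(1),np.abs(f.fun).mean().round(2),len(q)
near=np.hypot(P[...,0]-663,P[...,1]-157)<22
for a,b in((74,86),(86,98),(98,110),(110,122)): 
    q=P[near&(P[...,2]>a)&(P[...,2]<b)&(im.min(2)>60)]
    if len(q)>15: print(a,circ(q,16))
m=(P[...,2]>41)&(P[...,2]<48)&(np.hypot(P[...,0]-665.6,P[...,1]-156.4)<30)
q=P[m]; q=q[q[:,1]>160]; 
print(len(q)); h=cv2.convexHull(q[:,:2].astype('float32'))[:,0]; h=h[np.hypot(h[:,0]-665.6,h[:,1]-156.4)>23]; print('bucket',circ(h,26),h.round(0).tolist())
E
```

```text
74 (array([663.2, 157.1]), np.float64(0.15), 222)
86 (array([663.2, 157.1]), np.float64(0.17), 259)
98 (array([663.3, 157. ]), np.float64(0.24), 319)
110 (array([663.3, 156.9]), np.float64(0.25), 372)
725
bucket (array([666.8, 156.6]), np.float64(0.42), 20) [[692.0, 160.0], [691.0, 165.0], [688.0, 171.0], [687.0, 173.0], [685.0, 175.0], [682.0, 177.0], [675.0, 182.0], [673.0, 183.0], [667.0, 184.0], [658.0, 181.0], [654.0, 179.0], [653.0, 178.0], [649.0, 175.0], [648.0, 175.0], [647.0, 174.0], [645.0, 170.0], [644.0, 168.0], [643.0, 166.0], [642.0, 164.0], [641.0, 160.0]]
```

>>> drive_tool(deltas="0.028 -0.005 0 0;0 0 -0.08 0;0 0 -0.08 0;0 0 -0.06 0;0 0 0 0;0 0 0 0")

```text
t: 14.9
eef_pos: [666.4, 156.1, 92.5]
tcp_rot: [-3.14, 0.0, 1.573]
ft_force: [-0.3, -0.5, -1.6]
opening: 0.34
grip_force: 30.0
```

>>> drive_tool(deltas="0 0 -0.02 0;0 0 -0.02 0;0 0 -0.015 0;0 0 0 0")

```text
t: 15.23
eef_pos: [666.6, 156.1, 87.6]
tcp_rot: [-3.141, 0.0, 1.573]
ft_force: [-0.3, -0.5, -1.7]
opening: 0.337
grip_force: 30.0
```

>>> drive_tool(deltas="0 0 -0.02 0;0 0 -0.02 0;0 0 -0.02 0;0 0 -0.02 0;0 0 0 0")

```text
t: 15.65
eef_pos: [666.5, 156.1, 79.3]
tcp_rot: [-3.141, 0.0, 1.573]
ft_force: [-0.2, -0.3, -0.8]
opening: 0.338
grip_force: 30.0
```

>>> drive_tool(deltas="0 0 -0.03 0;0 0 -0.03 0;0 0 -0.03 0;0 0 -0.02 0;0 0 -0.01 0;0 0 0 0")

```text
t: 16.15
eef_pos: [666.6, 156.1, 67.5]
tcp_rot: [-3.141, 0.0, 1.573]
ft_force: [-0.4, 0.0, -1.7]
opening: 0.342
grip_force: 30.0
```

>>> drive_tool(deltas="0 0 -0.01 0;0 0 -0.005 0;0 0 -0.005 0;0 0 -0.005 0;0 0 0 0")

```text
t: 16.57
eef_pos: [666.8, 156.1, 65.4]
tcp_rot: [3.141, 0.0, 1.573]
ft_force: [0.2, -0.6, -2.8]
opening: 0.337
grip_force: 30.0
```

>>> drive_tool(deltas="0 0 -0.005 0;0 0 -0.005 0;0 0 0 0")

```text
t: 16.82
eef_pos: [666.8, 156.1, 65.3]
tcp_rot: [3.141, -0.0, 1.573]
ft_force: [-3.1, -0.6, 6.5]
opening: 0.337
grip_force: 30.0
```

On the floor at the expected height, with light force. Next I release and retreat.

>>> drive_tool(deltas="0 0 0 0;0 0 0 0;0 0 0 0;0 0 0 0;0 0 0 0;0 0 0 0", gripper=0.4)

```text
t: 17.32
eef_pos: [666.7, 156.1, 64.3]
tcp_rot: [-3.142, 0.0, 1.573]
ft_force: [0.5, -0.0, 0.2]
opening: 0.6
grip_force: 0.0
```

>>> drive_tool(deltas="0 0 0.1 0;0 0 0.2 0;0 0 0.3 0;0 0 0.3 0;0 0 0.2 0;0 -0.3 0.1 0;0 -0.35 0 0;0 -0.25 0 0;0 0 0 0")

```text
t: 18.07
eef_pos: [666.9, 62.0, 185.5]
tcp_rot: [3.14, 0.001, 1.57]
ft_force: [-0.0, -0.4, -0.1]
opening: 0.602
grip_force: 0.0
```

```bash
python3 - <<'E'
from h import *
s=env.state(); print(s['t'],s['eef_pos'].round(1),s['ft_force'].round(1))
im,d,K,W=grab('wrist'); save('w5',im); P=cloud(d,K,W)
m=(P[...,2]>90)&(P[...,2]<115)&(np.hypot(P[...,0]-666,P[...,1]-156)<22); print('head',m.sum(),np.median(P[m],axis=0).round(1))
n=(P[...,2]>75)&(P[...,2]<84)&(np.hypot(P[...,0]-666,P[...,1]-156)<22); print('rim',n.sum(),np.median(P[n],axis=0).round(1))
E
```

```text
18.0667 [666.9  62.  185.5] [-0.  -0.4 -0.1]
head 838 [666.8 156.5 104.4]
rim 231 [669.4 151.8  79.2]
```

View pics/w5.png

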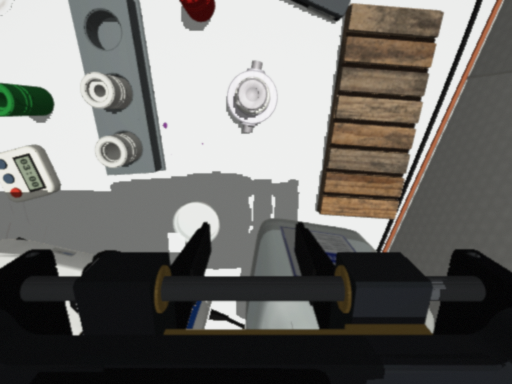

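The adapter is home in the bucket at (251,95): rim at z ≈ 80 and head top at z ≈ 105, as expected. The other two adapters stand at (100,90) and (117,150). Handing in.

```bash
python3 -c "
from cell import env
print(env.job_done())"
```

```text
the job is handed in; nothing more can be done
None
```

Job handed in at about 18 s: the plug hangs by its shoulder in the adapter it fits, and that adapter stands upright and fully home in the bucket; I gauged only the middle adapter (too small) and this one, not the third.

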